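Put the plug gauge back in its case and let the lid fall shut

ROBOT

A 6-joint arm with a two-finger parallel gripper is mounted at the origin on the work surface. World frame = base frame: x ahead of the robot, y to its left, z up, the work surface at z = 0. Lengths are in m, angles in degrees, forces in N, time in s.
With the tool pointing down it reaches from about 0.3 to 0.75 m from the base axis. Payload 8.5 kg.
Tool frame: the origin (TCP) lies between the finger pads; the fingertips stand 22 mm ahead of it and the grasp point (between the pads) lies 3 mm ahead of it (env.nose_length is the distance from the TCP to the fingertips, in m); z points along the fingers, x is the direction in which the jaws open and shut, and the axes are right-handed (so a half turn about z gives the same grasp; the last joint's range is limited). The gripper opens to 85 mm and grips with 20 to 120 N. Pads are 22 mm wide; open, the fingers measure 114 mm over their backs; the gripper's body (76 mm by 85 mm) begins 54 mm behind the grasp point. The pads swing forward as they close: fully open they stand 13 mm farther back than shut.
Start: joints at [-86.763, 21.807, 74.336, -0, 83.858, -12.336], TCP at [0.148, -0.53, 0.253] pointing down, gripper open.
Joint ranges: [-178.18, 178.18], [-50.72, 133.34], [12.68, 142.11], [-81.47, 261.47], [9.98, 163.14], [-165.26, 165.26]. Speed limits (degrees/s): [136.94, 136.94, 180, 180, 180, 180].

INTERFACE

Orientations are given as a 3x3 rotation matrix whose columns are the frame's x, y, z axes.
In Python, from rig import env gives the robot as it stands.
- The arm moves only by the tool arm_command, never from a script. Its argument "steps" is a list of rows, each an object with "delta_pos": the shift along the world's x, y, z in mm, a list of three; "dr": the turn, a rotation vector about the world's x, y, z in degrees, a list of three. In form: [{"delta_pos": [dx, dy, dz], "dr": [wx, wy, wz]}, ...]. A call has 1 to 20 rows; each row shifts and turns the commanded pose from where the row before left it; what a row does not reach is not made up. A row lasts 1/10 s, in which the tool goes at most 50 mm and 8.59 degrees, less where a joint would pass 70% of its speed; a pose out of reach is approached as far as the arm can. A call with a gripper value outside its range is refused whole. "grip" is the opening, from 0 (shut) to 1 (fully open), set as the call begins (left out, the last holds). The fingers move at their own pace and stop on an object; "squeeze" is the grip in N (left out, the last holds). Time passes only in rows, so rows that do not move let the fingers close. It gives the time, the measured TCP pose, the force and the opening at its end, in the units of the state.
- env.observe(): the state, without advancing time (a new reading comes with each control period).
- env.get_image(name): name is "side" or "top" or "wrist"; returns the picture (480x640x3 uint8, blue, green, red); there is no depth.
- env.get_calibration(name): a dict with "fx", "fy", "cx", "cy" (pixels), "view" (4x4, takes a point from world to camera coordinates). Camera axes: x right, y up, looking along -z (the intrinsics and any distortion apply to the point x, -y, -z); pixel columns grow to the right and rows downward; lengths in m; the calibration is good to about 2 mm. A picture is of the moment at which its call begins: read the wrist's pose just before it. get_calibration takes no time and is no camera call; for the wrist camera it gives the pose at the moment of the call.
- env.close_job(): hands the job in, once; it reports no verdict.
The state is a dict: "time_s": time; "q": joint angles; "qvel": joint speeds; "joint_efforts": joint torques, N m; "position": TCP position; "tool_rot": TCP orientation; "ft_force": force on the tool from outside, world axes, zero at the start; "wrist_torque": the same for the moment, N m; "grip_width": finger opening in m.
Only numpy, scipy, OpenCV 4.12 (cv2) and the standard library are available. Lean on these libraries where they do the work, as an engineer would, in place of code of your own. Each camera call takes 0.05 s, during which the arm holds its last target. There are 200 camera calls.

TASK

Put the plug gauge with the green grip back into the round pocket of the open wooden case, gently feeling for the pocket, until it stands fully home. Then push the open lid from behind past upright, lightly and only until its own weight takes over, and let it swing shut by itself. Leave everything else on the bench alone.

Things in the scene. Friction and masses are not known exactly. Their poses are not given: they have to be found in the camera images.
- case: wooden gauge case fixed to the bench, 150 (x) x 220 (y) x 78 mm (z) outside, walls 6 mm. Origin: centre of its underside, z up; the hinge side is +x. A grey insert inside has a flat top 30 mm above the underside; a low fixed steel ring and square, 8 mm high, sit on it some 70 mm either side of its one round pocket. Pressing plug, fingers or arm on case or lid with over 25 N is too rough.
- pocket_nominal (a point): case x = -12 mm, y = 0, 30 mm up (insert's top). The pocket, diameter 32, 20 mm deep, 1 mm chamfer, has this x, but the insert has play along case y: the pocket lies up to 14 mm either way from this point, unmeasured, different each time. See it or feel for it: the plug's foot rests at 30 mm on the insert, sinks to 10 mm (floor) in the pocket. Light pressing does not shift the insert.
- case_hinge (a point): middle of the lid's hinge line, which runs along the case's y axis at case x = +75 mm, 78 mm above the bench.
- lid_edge (a point): middle of the lid's free edge, on its outer face (the face to push, turned away from the case). The lid is a flat wooden panel 150 mm from hinge to free edge, 220 mm along the hinge, 10 mm thick, 0.3 to 0.65 kg.
- lid (a joint): lid angle, rad: 0 shut, 1.57 upright; starts at 1.75 to 2.0 leaning back outwards (stop at 2.0). Hinge friction 0.1 N m and damping: it stays where left near upright and falls by itself only once pushed to about 1.35 to 1.1, depending on its weight; it then shuts in a second or two. Pushing near its top takes 1 to 4 N. Let go before 0.65 rad. A plug not fully home holds it up.
- green_plug: plug gauge with GREEN grip, standing loose on the bench: a steel foot, diameter 30 mm, 28 mm tall with its bottom edge chamfered 1 mm, and above it a round green plastic grip, diameter 16 mm, 32 mm tall (60 mm in all), about 0.2 kg. Origin at the centre of its underside, z up along its axis. It swaps places with the red one at random.
- red_plug: a second plug gauge, same shape and size as the green one but with a RED grip; a bystander, leave it alone
- block_a: bright steel parallel block 25 x 60 x 80 mm standing on end (80 mm tall); origin at the centre of its underside; bystander
- block_b: the same kind of steel block, bystander
- ring_gauge: steel ring, outside diameter 60, bore 36, 18 mm high, lying flat; bystander
- calculator: black pocket calculator 75 x 140 x 16 mm lying flat; bystander
- parts_box: small clear box with blue lid, 84 x 64 x 45 mm; bystander
- driver: screwdriver with red handle lying on the table, about 200 mm long, bystander
Things that resemble listed ones, but are neither listed nor needed, are in the scene too. What is shaped like the green_plug but orange or pink is not meant.

How it is judged (in metres and radians):
On the way, in this order (a step that is already met when the one before it is completed fails the run):
1. the green plug stands fully home in the pocket, let go, with the lid still open (z of green_plug in the frame of case between 0.006 and 0.0135 m and x of green_plug in the frame of case between -0.016 and -0.008 m and y of green_plug in the frame of case between -0.018 and 0.018 m and angle between green_plug's own z axis and vertical below 0.09 rad and value of joint lid above 1.4 rad and contact force between the fingers and green_plug below 0.1 N), for 0.2 s.
2. the lid is shut (value of joint lid below 0.04 rad), for 0.1 s.
At the end, for the whole second after the job is handed in: The lid is shut (within 0.04 rad) and the green plug stands upright (within 0.09 rad), at rest, fully home in the pocket (foot within 3.5 mm of the pocket floor, 10 mm above the case's underside) (z of green_plug in the frame of case between 0.006 and 0.0135 m and x of green_plug in the frame of case between -0.016 and -0.008 m and y of green_plug in the frame of case between -0.018 and 0.018 m and angle between green_plug's own z axis and vertical below 0.09 rad and value of joint lid between -0.04 and 0.04 rad and linear speed of green_plug below 0.02 m/s); the robot touches nothing.
It fails at once if the green plug is pressed on the case with more than 25 N (contact force between green_plug and case above 25 N).
It fails at once if the robot presses on the case or lid with more than 25 N (contact force between any of the fingers, the arm and case above 25 N).
It fails at once if the robot still touches the lid when it is below 0.65 rad (it must fall shut by itself) (value of joint lid below 0.65 rad and contact force between any of the fingers, the arm and lid above 0.2 N).
It fails at once if a bystander is moved by more than 20 mm (distance of any of red_plug, block_a, block_b, ring_gauge, calculator, parts_box, driver from where it was at the start of the episode above 0.02 m).
It also fails if it takes over 72 s, if anything falls off the work surface, if the arm or the gripper's body presses on something with over 40 N, if the wrist force passes 120 N, or if a joint passes its speed limit or range.

## Working session

There is one attempt and no reset: what is moved stays moved. The work goes in short steps, Python scripts to look and compute and a tool call to move; the robot and the scene stay as the last step left them, time stands still between calls to the robot, and variables do not carry over. Pictures are saved under pics/ and viewed, about 8 in all and at most 12, crops included, and the job is handed in when it is done.

Besides the shell and the picture viewer there is one more tool, called after "Emit:" by a JSON object that holds its "fn" and its "kwargs". arm_command: Moves the arm, as the interface text tells. Its arguments: {"type":"object","properties":{"steps":{"type":"array"},"grip":{"type":"number"},"squeeze":{"type":"number"}},"required":["steps"]}

```bash
ls; mkdir -p pics; cat > h.py <<'E'
import numpy as np, cv2
from rig import env
def ray(cal,u,v):
    V=np.array(cal['view']);R=V[:3,:3];t=V[:3,3]
    K=np.array([[cal['fx'],0,cal['cx']],[0,cal['fy'],cal['cy']],[0,0,1.]])
    d=np.array(cal.get('dist',cal.get('distortion',np.zeros(5))),float)
    p=cv2.undistortPoints(np.array([[[u,v]]],float),K,d)[0,0]
    dc=np.array([p[0],-p[1],-1.]);return -R.T@t,R.T@dc
def atz(cal,u,v,z):
    o,d=ray(cal,u,v);return o+d*(z-o[2])/d[2]
def proj(cal,P):
    V=np.array(cal['view']);p=(V[:3,:3]@np.atleast_2d(P).T).T+V[:3,3]
    K=np.array([[cal['fx'],0,cal['cx']],[0,cal['fy'],cal['cy']],[0,0,1.]])
    d=np.array(cal.get('dist',cal.get('distortion',np.zeros(5))),float)
    return cv2.projectPoints(p*[1,-1,-1],np.zeros(3),np.zeros(3),K,d)[0][:,0]
E
python3 - <<'E'
from h import *
for n in ['top','side']:
    c=env.get_calibration(n);print(n,c);cv2.imwrite(f'pics/{n}0.png',env.get_image(n))
print(env.observe())
E
```

```text
pics
top {'fx': 587.7235282465235, 'fy': 587.7235282465235, 'cx': 315.7304631457236, 'cy': 240.87809167962794, 'view': array([[ 0.01088655, -0.99991327, -0.0074121 ,  0.17814065],
       [ 0.99587175,  0.01017392,  0.09019954, -0.56299822],
       [-0.0901163 , -0.00836346,  0.99589613, -1.29415198],
       [ 0.        ,  0.        ,  0.        ,  1.        ]])}
side {'fx': 616.2885720078249, 'fy': 616.2885720078249, 'cx': 330.67292334594816, 'cy': 237.92852877090596, 'view': array([[-0.9844879 , -0.17448424, -0.01840725,  0.59113001],
       [ 0.08069088, -0.54342852,  0.83556833, -0.02395334],
       [-0.15579653,  0.82112161,  0.54907809, -1.45398772],
       [ 0.        ,  0.        ,  0.        ,  1.        ]])}
{'time_s': 0.1, 'q': array([-8.67662015e+01,  2.18363273e+01,  7.43787973e+01, -1.02418282e-03,
        8.38572056e+01, -1.23362182e+01]), 'qvel': array([-0.06548317, -0.19242758, -0.09690132, -0.04374518,  0.08309838,
       -0.00194033]), 'joint_efforts': array([ 4.86932913e-03, -4.49222445e+01, -2.31659853e+01, -1.29620225e-04,
        3.62712715e-03, -2.58768699e-05]), 'position': array([ 0.14760496, -0.52958451,  0.25279052]), 'tool_rot': array([[ 2.68417553e-01, -9.63302657e-01, -8.89569508e-05],
       [-9.63301867e-01, -2.68417449e-01,  1.25938628e-03],
       [-1.23704775e-03, -2.52348988e-04, -9.99999203e-01]]), 'ft_force': array([-0.75363712,  1.16038552,  0.3444306 ]), 'wrist_torque': array([-0.01524341,  0.01322644, -0.04622032]), 'grip_width': 0.08538254088718775}
```

View pics/top0.png

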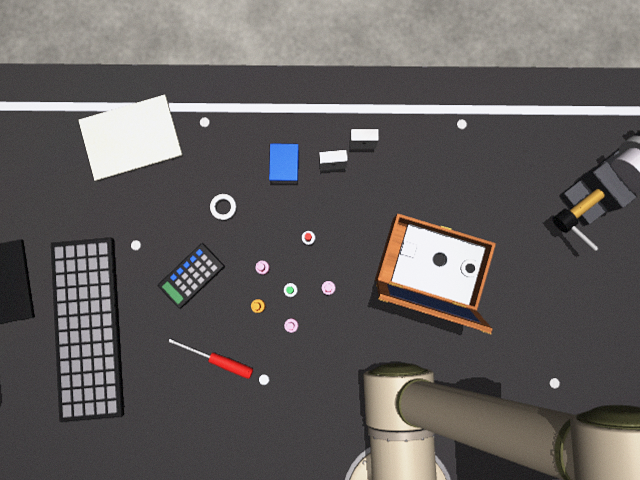

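View pics/side0.png

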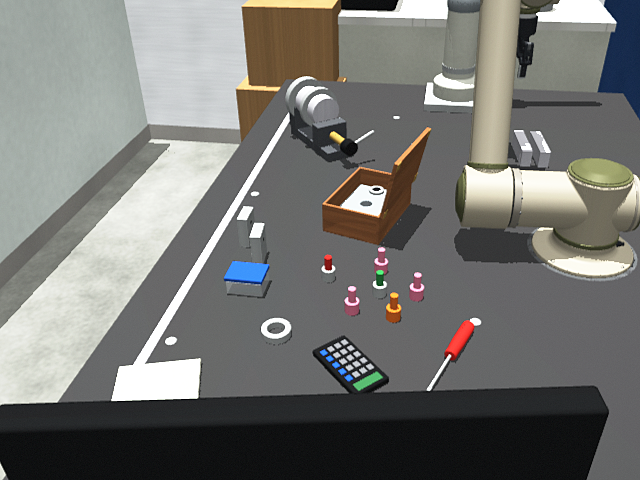

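```bash
python3 - <<'E'
from h import *
t=cv2.imread('pics/top0.png');s=cv2.imread('pics/side0.png')
ct,cs=env.get_calibration('top'),env.get_calibration('side')
for n,im,c,roi in[('top',t,ct,(240,340,220,340)),('side',s,cs,(310,440,240,340))]:
    h=cv2.cvtColor(im,cv2.COLOR_BGR2HSV);m=cv2.inRange(h,(45,120,50),(80,255,255))
    x0,x1,y0,y1=roi;k=np.zeros_like(m);k[y0:y1,x0:x1]=m[y0:y1,x0:x1]
    ys,xs=np.nonzero(k);print(n,xs.mean(),ys.mean(),len(xs),xs.min(),xs.max(),ys.min(),ys.max())
    print(atz(c,xs.mean(),ys.mean(),.06 if n=='top' else .044))
a=cv2.resize(t[205:340,370:500],None,fx=4,fy=4,interpolation=cv2.INTER_CUBIC)
b=cv2.resize(t[220:340,245:345],None,fx=2.5,fy=2.5,interpolation=cv2.INTER_CUBIC)
o=np.zeros((540,780,3),np.uint8);o[:540,:520]=a;o[:300,525:775]=b
cv2.imwrite('pics/crop1.png',o)
# pocket dark blob on insert
g=cv2.cvtColor(t,cv2.COLOR_BGR2GRAY);k=g[247:272,430:452]<110
ys,xs=np.nonzero(k);u,v=xs.mean()+430,ys.mean()+247;print('pocket',u,v,len(xs),atz(ct,u,v,.03))
E
```

```text
top 289.6764705882353 289.5882352941176 34 287 293 287 292
[0.45117312 0.23924079 0.06      ]
side 379.36538461538464 277.1923076923077 104 376 383 270 285
[0.45214316 0.24318877 0.044     ]
pocket 439.48979591836735 258.97278911564626 147 [ 0.52303977 -0.09238176  0.03      ]
```

View pics/crop1.png

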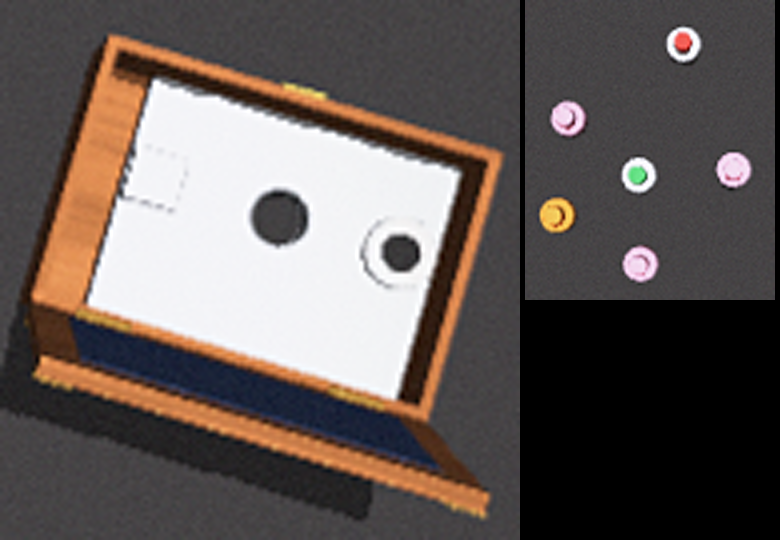

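```bash
cat >> h.py <<'E'
E
python3 - <<'E'
from h import *
ct,cs=env.get_calibration('top'),env.get_calibration('side')
px=[(397.5,214.25),(495,243.75),(477,309.5),(378,279.5)]
P=np.array([atz(ct,u,v,.078) for u,v in px])
for i in range(4):print(P[i],np.linalg.norm(P[i]-P[i-1]))
c=P.mean(0)
dx=(P[2]+P[3]-P[0]-P[1]);dx/=np.linalg.norm(dx)   # case +x : towards hinge
dy=np.array([-dx[1],dx[0],0])
d2=(P[1]-P[0]+P[2]-P[3]);d2/=np.linalg.norm(d2)
print('c',c,'x',dx,'y',dy,'alt y',d2,'yaw',np.degrees(np.arctan2(dx[1],dx[0])))
pk=atz(ct,439.5,259,.03);r=pk-c;print('pocket in case',r@dx,r@dy)
for nm,(u,v) in dict(ring=(470,268.1),).items():
    q=atz(ct,u,v,.038)-c;print(nm,q@dx,q@dy)
# lid angle: predict outer free edge corners
for a in[1.7,1.8,1.9,2.0]:
    L=150;pts=[]
    for s in(-.11,.11):
        for off in (0,.01):
            x=.075+.15*np.cos(a)+off*np.sin(a)*1;z=.078+.15*np.sin(a)-off*np.cos(a)
            pts.append([*(c+dx*x+dy*s)[:2],z])
    print(a,proj(ct,np.array(pts)).round(1).tolist(),np.array(pts)[:, 2].round(3))
    print('  side',proj(cs,np.array(pts)).round(1).tolist())
print('side pocket',proj(cs,pk),'rim',proj(cs,P).round(1).tolist())
E
```

```text
[0.61606477 0.00729052 0.078     ] 0.1475214719216833
[ 0.55412727 -0.20219099  0.078     ] 0.2184462331323938
[ 0.41308951 -0.16159448  0.078     ] 0.1467641854024411
[0.47464316 0.04927283 0.078     ] 0.21966765035577634
c [ 0.51448118 -0.07680553  0.078     ] x [-0.95982184  0.28061013  0.        ] y [-0.28061013 -0.95982184  0.        ] alt y [-0.28187038 -0.9594525   0.        ] yaw 163.70337769562224
pocket in case -0.012533707460660065 0.012587096120483246
ring -0.011788604372389601 0.08114092651478197
1.7 [[388.3, 268.4], [386.9, 273.4], [500.6, 302.5], [499.5, 307.5]] [0.227 0.228 0.227 0.228]
  side [[373.4, 156.5], [377.5, 156.7], [408.1, 121.0], [411.9, 121.2]]
1.8 [[390.3, 261.1], [389.0, 265.9], [502.3, 294.9], [501.3, 299.9]] [0.224 0.226 0.224 0.226]
  side [[367.3, 156.4], [371.3, 156.2], [402.4, 121.1], [406.2, 120.9]]
1.9 [[392.2, 254.0], [391.0, 258.6], [503.6, 287.6], [502.8, 292.4]] [0.22  0.223 0.22  0.223]
  side [[361.4, 156.9], [365.2, 156.3], [397.0, 121.7], [400.6, 121.1]]
2.0 [[393.8, 247.3], [392.8, 251.6], [504.6, 280.6], [504.1, 285.2]] [0.214 0.219 0.214 0.219]
  side [[355.7, 158.0], [359.4, 157.0], [391.7, 122.9], [395.1, 122.0]]
side pocket [[366.15942217 201.78734632]] rim [[323.2, 202.2], [360.1, 165.4], [411.6, 175.7], [379.2, 215.4]]
```

Emit:
{"fn": "arm_command", "kwargs": {"steps": [{"delta_pos": [45, 15, 25], "dr": [0, 0, 0]}, {"delta_pos": [45, 15, 25], "dr": [0, 0, 0]}, {"delta_pos": [45, 15, 25], "dr": [0, 0, 0]}, {"delta_pos": [45, 15, 25], "dr": [0, 0, 0]}, {"delta_pos": [45, 15, 25], "dr": [0, 0, 0]}, {"delta_pos": [5, 48, 0], "dr": [0, 0, 8.3]}, {"delta_pos": [5, 48, 0], "dr": [0, 0, 8.3]}, {"delta_pos": [5, 48, 0], "dr": [0, 0, 8.3]}, {"delta_pos": [5, 48, 0], "dr": [0, 0, 8.3]}, {"delta_pos": [5, 48, 0], "dr": [0, 0, 8.3]}, {"delta_pos": [5, 48, 0], "dr": [0, 0, 8.3]}, {"delta_pos": [5, 48, 0], "dr": [0, 0, 8.3]}, {"delta_pos": [5, 48, 0], "dr": [0, 0, 0]}, {"delta_pos": [5, 48, 0], "dr": [0, 0, 0]}, {"delta_pos": [5, 48, 0], "dr": [0, 0, 0]}, {"delta_pos": [5, 48, 0], "dr": [0, 0, 0]}, {"delta_pos": [5, 48, 0], "dr": [0, 0, 0]}, {"delta_pos": [5, 48, 0], "dr": [0, 0, 0]}, {"delta_pos": [5, 40, 0], "dr": [0, 0, 0]}, {"delta_pos": [0, 0, 0], "dr": [0, 0, 0]}], "grip": 0.6}}

```text
time_s: 2.1
position: [0.4271, 0.2078, 0.3691]
tool_rot: [[0.961, -0.276, -0.001], [-0.276, -0.961, 0.001], [-0.002, -0.0, -1.0]]
ft_force: [0.3, -0.4, -0.8]
grip_width: 0.0512
```

Emit:
{"fn": "arm_command", "kwargs": {"steps": [{"delta_pos": [12, 17, -45], "dr": [0, 0, 0]}, {"delta_pos": [12, 17, -45], "dr": [0, 0, 0]}, {"delta_pos": [0, 0, -40], "dr": [0, 0, 0]}, {"delta_pos": [0, 0, -40], "dr": [0, 0, 0]}, {"delta_pos": [0, 0, 0], "dr": [0, 0, 0]}, {"delta_pos": [0, 0, 0], "dr": [0, 0, 0]}]}}

```text
time_s: 2.7
position: [0.4519, 0.2378, 0.2009]
tool_rot: [[0.96, -0.282, 0.0], [-0.282, -0.96, -0.0], [0.0, 0.0, -1.0]]
ft_force: [0.3, -0.7, 1.1]
grip_width: 0.0513
```

```bash
python3 - <<'E'
from h import *
o=env.observe();print(o['position'],o['q'].round(1))
c=env.get_calibration('wrist');im=env.get_image('wrist');cv2.imwrite('pics/w1.png',im)
h=cv2.cvtColor(im,cv2.COLOR_BGR2HSV);m=cv2.inRange(h,(45,120,50),(80,255,255))
n,l,st,ce=cv2.connectedComponentsWithStats(m)
for i in range(1,n):
    if st[i,4]>100:print(st[i],ce[i],atz(c,*ce[i],.06),atz(c,*ce[i],.045))
print('expected',proj(c,[[.4515,.241,.06],[.4515,.241,.0]]), 'campos',ray(c,320,240))
E
```

```text
[0.45190168 0.23776807 0.20087904] [14.5 20.6 85.6 -0.  73.8 30.8]
[315 205  21  32 577] [325.11265165 221.2270364 ] [0.4526822  0.24683188 0.06      ] [0.4513307  0.24263979 0.045     ]
expected [[325.88809097 229.64292697]
 [326.26361244 207.48403074]] campos (array([0.47623767, 0.31989623, 0.32143673]), array([-0.11101291, -0.30692282, -0.94544564]))
```

View pics/w1.png

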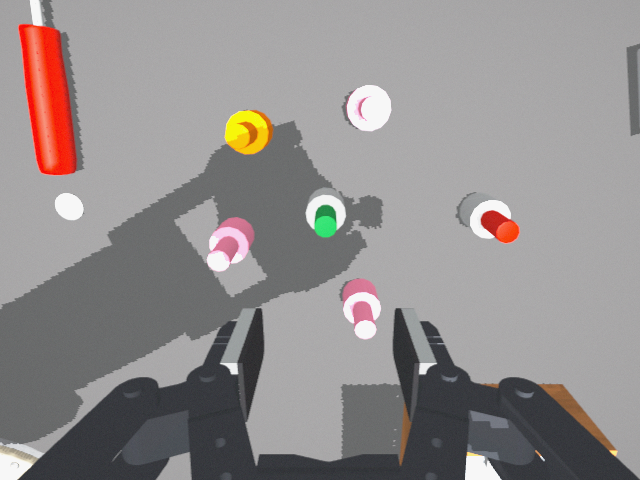

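Emit:
{"fn": "arm_command", "kwargs": {"steps": [{"delta_pos": [0, 4.5, -40], "dr": [0, 0, 0]}, {"delta_pos": [0, 0, -40], "dr": [0, 0, 0]}, {"delta_pos": [0, 0, -35], "dr": [0, 0, 0]}, {"delta_pos": [0, 0, -20], "dr": [0, 0, 0]}, {"delta_pos": [0, 0, -10], "dr": [0, 0, 0]}, {"delta_pos": [0, 0, 0], "dr": [0, 0, 0]}, {"delta_pos": [0, 0, 0], "dr": [0, 0, 0]}]}}

```text
time_s: 3.45
position: [0.4526, 0.2429, 0.0566]
tool_rot: [[0.96, -0.281, 0.003], [-0.281, -0.96, 0.001], [0.003, -0.002, -1.0]]
ft_force: [-1.0, -0.2, -0.5]
grip_width: 0.0516
```

```bash
python3 - <<'E'
from h import *
o=env.observe();print(o['position'],o['ft_force'])
im=env.get_image('wrist');cv2.imwrite('pics/w2.png',im[120:,80:560])
E
```

```text
[0.45258935 0.24286174 0.0565617 ] [-1.0471759  -0.1964154  -0.50446453]
```

View pics/w2.png

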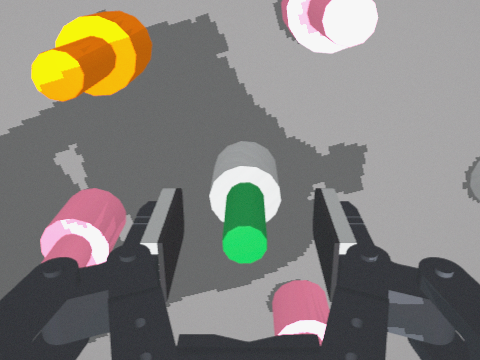

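Emit:
{"fn": "arm_command", "kwargs": {"steps": [{"delta_pos": [0, 0, -2], "dr": [0, 0, 0]}, {"delta_pos": [0, 0, 0], "dr": [0, 0, 0]}, {"delta_pos": [0, 0, 0], "dr": [0, 0, 0]}, {"delta_pos": [0, 0, 0], "dr": [0, 0, 0]}, {"delta_pos": [0, 0, 0], "dr": [0, 0, 0]}, {"delta_pos": [0, 0, 0], "dr": [0, 0, 0]}], "grip": 0, "squeeze": 60}}

```text
time_s: 4.1
position: [0.4516, 0.2428, 0.0535]
tool_rot: [[0.96, -0.281, 0.001], [-0.281, -0.96, 0.0], [0.001, -0.0, -1.0]]
ft_force: [-1.8, 0.3, 5.7]
grip_width: 0.0143
```

Emit:
{"fn": "arm_command", "kwargs": {"steps": [{"delta_pos": [0, 0, 25], "dr": [0, 0, 0]}, {"delta_pos": [0, 0, 48], "dr": [0, 0, 0]}, {"delta_pos": [0, 0, 48], "dr": [0, 0, 0]}, {"delta_pos": [0, 0, 48], "dr": [0, 0, 0]}, {"delta_pos": [0, 0, 48], "dr": [0, 0, 0]}, {"delta_pos": [10, -35, 30], "dr": [0, 0, 0]}, {"delta_pos": [10, -48, 0], "dr": [0, 0, 0]}, {"delta_pos": [10, -48, 0], "dr": [0, 0, 0]}, {"delta_pos": [10, -48, 0], "dr": [0, 0, 0]}, {"delta_pos": [10, -48, 0], "dr": [0, 0, 0]}, {"delta_pos": [10, -48, 0], "dr": [0, 0, 0]}, {"delta_pos": [11, -40, 0], "dr": [0, 0, 0]}, {"delta_pos": [0, -20, 0], "dr": [0, 0, 0]}, {"delta_pos": [0, 0, 0], "dr": [0, 0, 0]}, {"delta_pos": [0, 0, 0], "dr": [0, 0, 0]}]}}

```text
time_s: 5.6
position: [0.5222, -0.0921, 0.2995]
tool_rot: [[0.959, -0.282, -0.001], [-0.282, -0.959, 0.001], [-0.001, -0.0, -1.0]]
ft_force: [0.5, 0.7, -1.7]
grip_width: 0.0142
```

```bash
python3 - <<'E'
from h import *
o=env.observe();print(o['position'],o['ft_force'],o['q'].round(1))
c=env.get_calibration('wrist')
im=env.get_image('wrist');cv2.imwrite('pics/w3.png',im)
p=proj(c,[[.523,-.0924,.03],[.523,-.0924,.3]]);print(p)
g=cv2.cvtColor(im,cv2.COLOR_BGR2GRAY)
n,l,st,ce=cv2.connectedComponentsWithStats((g<110).astype(np.uint8))
for i in range(1,n):
    if 150<st[i,4]<6000:print(st[i],ce[i],atz(c,*ce[i],.03))
E
```

```text
[ 0.52221773 -0.09212673  0.29949787] [ 0.48387657  0.74769521 -1.65026974] [-22.8  18.1  72.3   0.   89.7  -6.5]
[[329.1051249  193.12435884]
 [329.9786496  360.00945271]]
[457 117  37  23 203] [476.98522167 127.93103448] [ 0.67216128 -0.07201463  0.03      ]
[313 174  32  32 768] [328.1171875  189.51822917] [ 0.52308156 -0.08869203  0.03      ]
```

View pics/w3.png

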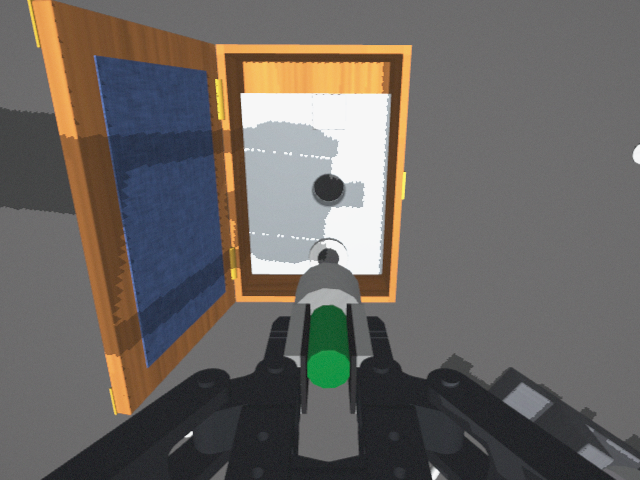

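```bash
python3 - <<'E'
from h import *
c=env.get_calibration('wrist');im=cv2.imread('pics/w3.png');g=cv2.cvtColor(im,cv2.COLOR_BGR2GRAY)
print(env.observe()['position'])
for u,v in[(411,45),(217,45),(237,301.5),(396,301.5)]:print(atz(c,u,v,.078))
print('top corners (.554,-.202)(.413,-.162)(.475,.049)(.616,.007)')
np.set_printoptions(linewidth=250)
print('col328',g[165:212,328]);print('row188',g[188,305:352])
E
```

```text
[ 0.52223106 -0.09154102  0.29971168]
[0.61854631 0.01137881 0.078     ]
[0.47588127 0.05318094 0.078     ]
[ 0.41345277 -0.15717794  0.078     ]
[ 0.55742127 -0.19925949  0.078     ]
top corners (.554,-.202)(.413,-.162)(.475,.049)(.616,.007)
col328 [185 182 181 182 180 181 183 181 152  79  53  51  54  51  49  51  50  55  51  50  51  48  53  52  49  50  46  48  50  52  43  50  45  50  53  53 100 103 100  99  98 141 163 178 179 179 179]
row188 [180 183 181 181 179 179 165 129 107  88  49  53  51  47  52  53  54  52  51  51  52  49  49  52  52  46  50  48  52  50  50  50  49  47  51  50  48  44  98 121 142 170 180 179 178 179 178]
```

```bash
python3 - <<'E'
from h import *
c=env.get_calibration('wrist');im=cv2.imread('pics/w3.png')
h=cv2.cvtColor(im,cv2.COLOR_BGR2HSV);m=cv2.inRange(h,(45,100,30),(80,255,255))
m[:250]=0
ys,xs=np.nonzero(m);print(xs.min(),xs.max(),ys.min(),ys.max())
o=np.array([.5222,-.0918,.2996])
dy=np.array([-.281,-.96,0]);dxx=np.array([-.96,.281,0])
th=np.linspace(0,2*np.pi,60)
def circ(r,z,dlt):
    return proj(c,np.array([o+dxx*r*np.cos(t)+dy*(r*np.sin(t)+dlt)+[0,0,z-.2996] for t in th]))
z0=.2996-.0535
for d in(-.003,0,.003):
    a=circ(.008,z0+.06,d);b=circ(.015,z0+.0,d);e=circ(.015,z0+.028,d)
    print(d,'green top circle x',a[:,0].min().round(1),a[:,0].max().round(1),'vmax',a[:,1].max().round(1),'| foot bottom vmin',b[:,1].min().round(1),b[:,0].min().round(1),b[:,0].max().round(1),'| foot top',e[:,1].min().round(1))
g=cv2.cvtColor(im,cv2.COLOR_BGR2GRAY);np.set_printoptions(linewidth=250)
print(g[235:275,342]);print(g[235:275,316]);print(g[282,290:370])
cv2.imwrite('pics/w3c.png',cv2.resize(im[225:400,260:400],None,fx=4,fy=4)[:600])
E
```

```text
306 352 305 387
-0.003 green top circle x 303.7 351.7 vmax 383.5 | foot bottom vmin 256.3 296.2 359.6 | foot top 282.0
0 green top circle x 303.8 351.5 vmax 390.8 | foot bottom vmin 262.3 296.4 359.4 | foot top 288.8
0.003 green top circle x 304.0 351.3 vmax 398.0 | foot bottom vmin 268.3 296.5 359.3 | foot top 295.6
[247 247 247 247 247 247 247 241 184 137 231 246 247 247 247 246 247 246 246 246 246 246 246 246 246 246 246 246 246 246 244 163 104 101 101 101  97 103 100 101]
[176 178 175 176 232 189 161 111 120 165 180 183 183 182 179 181 182 179 178 181 179 180 180 179 178 175 245 246 246 246 169 106 102 105 104 105 108 105 100 101]
[ 73  75  75  72  69  70  72  70  84  96 102  98  96 100 101  98 100 105 103 106 103 105 105 104 103 105 105 107 104 103 105 105 103 103 105 107 108 107 101 105 104 103 102 100 103 102 101 102 101 102 103 103 103  99 101  98 101  98  97 100  99  97
  98  97  97  98  98  92  77  73  75  70  71  76  74  71  74  71  73  72]
```

View pics/w3c.png

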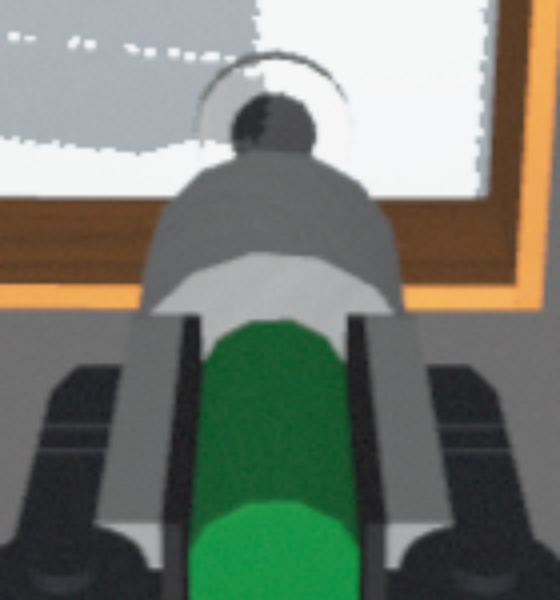

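Emit:
{"fn": "arm_command", "kwargs": {"steps": [{"delta_pos": [1, 3, -40], "dr": [0, 0, 0]}, {"delta_pos": [0, 0, -45], "dr": [0, 0, 0]}, {"delta_pos": [0, 0, -45], "dr": [0, 0, 0]}, {"delta_pos": [0, 0, -40], "dr": [0, 0, 0]}, {"delta_pos": [0, 0, -20], "dr": [0, 0, 0]}, {"delta_pos": [0, 0, -9], "dr": [0, 0, 0]}, {"delta_pos": [0, 0, 0], "dr": [0, 0, 0]}, {"delta_pos": [0, 0, 0], "dr": [0, 0, 0]}, {"delta_pos": [0, 0, 0], "dr": [0, 0, 0]}]}}

```text
time_s: 6.55
position: [0.5241, -0.0894, 0.1023]
tool_rot: [[0.96, -0.281, 0.003], [-0.281, -0.96, -0.001], [0.003, 0.0, -1.0]]
ft_force: [-0.4, 0.4, -1.3]
grip_width: 0.0143
```

Emit:
{"fn": "arm_command", "kwargs": {"steps": [{"delta_pos": [-1, 0.5, -6], "dr": [0, 0, 0]}, {"delta_pos": [0, 0, -5], "dr": [0, 0, 0]}, {"delta_pos": [0, 0, -3], "dr": [0, 0, 0]}, {"delta_pos": [0, 0, -1], "dr": [0, 0, 0]}, {"delta_pos": [0, 0, 0], "dr": [0, 0, 0]}, {"delta_pos": [0, 0, 0], "dr": [0, 0, 0]}, {"delta_pos": [0, 0, 0], "dr": [0, 0, 0]}]}}

```text
time_s: 7.25
position: [0.5226, -0.0889, 0.086]
tool_rot: [[0.96, -0.281, 0.0], [-0.281, -0.96, -0.0], [0.0, 0.0, -1.0]]
ft_force: [0.2, 0.6, -1.9]
grip_width: 0.0144
```

Emit:
{"fn": "arm_command", "kwargs": {"steps": [{"delta_pos": [0, 0, -1], "dr": [0, 0, 0]}, {"delta_pos": [0, 0, -1], "dr": [0, 0, 0]}, {"delta_pos": [0, 0, -1], "dr": [0, 0, 0]}, {"delta_pos": [0, 0, -1], "dr": [0, 0, 0]}, {"delta_pos": [0, 0, 0], "dr": [0, 0, 0]}]}}

```text
time_s: 7.75
position: [0.5224, -0.0888, 0.0817]
tool_rot: [[0.96, -0.281, -0.0], [-0.281, -0.96, 0.0], [-0.0, -0.0, -1.0]]
ft_force: [0.1, 0.3, -1.7]
grip_width: 0.0142
```

Emit:
{"fn": "arm_command", "kwargs": {"steps": [{"delta_pos": [0, 0, -1], "dr": [0, 0, 0]}, {"delta_pos": [0, 0, -1], "dr": [0, 0, 0]}, {"delta_pos": [0, 0, -1], "dr": [0, 0, 0]}, {"delta_pos": [0, 0, -1], "dr": [0, 0, 0]}, {"delta_pos": [0, 0, 0], "dr": [0, 0, 0]}]}}

```text
time_s: 8.25
position: [0.5224, -0.0888, 0.0777]
tool_rot: [[0.96, -0.281, -0.0], [-0.281, -0.96, 0.0], [-0.0, 0.0, -1.0]]
ft_force: [-0.6, -0.8, -2.2]
grip_width: 0.0142
```

Clean entry, 5.8 mm deep with no resistance.

Emit:
{"fn": "arm_command", "kwargs": {"steps": [{"delta_pos": [0, 0, -2], "dr": [0, 0, 0]}, {"delta_pos": [0, 0, -2], "dr": [0, 0, 0]}, {"delta_pos": [0, 0, -2], "dr": [0, 0, 0]}, {"delta_pos": [0, 0, -2], "dr": [0, 0, 0]}, {"delta_pos": [0, 0, -2], "dr": [0, 0, 0]}, {"delta_pos": [0, 0, -1], "dr": [0, 0, 0]}, {"delta_pos": [0, 0, 0], "dr": [0, 0, 0]}]}}

```text
time_s: 8.95
position: [0.5224, -0.0888, 0.0667]
tool_rot: [[0.96, -0.281, -0.0], [-0.281, -0.96, 0.0], [-0.0, -0.0, -1.0]]
ft_force: [-0.0, -0.8, -2.4]
grip_width: 0.0141
```

Emit:
{"fn": "arm_command", "kwargs": {"steps": [{"delta_pos": [0, 0, -1], "dr": [0, 0, 0]}, {"delta_pos": [0, 0, -1], "dr": [0, 0, 0]}, {"delta_pos": [0, 0, -1], "dr": [0, 0, 0]}, {"delta_pos": [0, 0, 0], "dr": [0, 0, 0]}, {"delta_pos": [0, 0, 0], "dr": [0, 0, 0]}]}}

```text
time_s: 9.45
position: [0.5225, -0.0889, 0.0639]
tool_rot: [[0.96, -0.281, 0.0], [-0.281, -0.96, 0.0], [0.0, -0.0, -1.0]]
ft_force: [-0.4, 0.3, -1.4]
grip_width: 0.0141
```

Emit:
{"fn": "arm_command", "kwargs": {"steps": [{"delta_pos": [0, 0, 0], "dr": [0, 0, 0]}, {"delta_pos": [0, 0, 0], "dr": [0, 0, 0]}, {"delta_pos": [0, 0, 0], "dr": [0, 0, 0]}, {"delta_pos": [0, 0, 0], "dr": [0, 0, 0]}, {"delta_pos": [0, 0, 10], "dr": [0, 0, 0]}, {"delta_pos": [0, 0, 20], "dr": [0, 0, 0]}, {"delta_pos": [0, 0, 40], "dr": [0, 0, 0]}, {"delta_pos": [0, 0, 45], "dr": [0, 0, 0]}, {"delta_pos": [0, 0, 45], "dr": [0, 0, 0]}, {"delta_pos": [0, 0, 45], "dr": [0, 0, 0]}, {"delta_pos": [0, 0, 40], "dr": [0, 0, 0]}, {"delta_pos": [0, 0, 0], "dr": [0, 0, 0]}, {"delta_pos": [0, 0, 0], "dr": [0, 0, 0]}], "grip": 0.45}}

```text
time_s: 10.75
position: [0.5223, -0.0887, 0.3098]
tool_rot: [[0.96, -0.281, 0.002], [-0.281, -0.96, -0.001], [0.002, 0.0, -1.0]]
ft_force: [0.5, 0.7, -0.3]
grip_width: 0.0388
```

```bash
python3 - <<'E'
from h import *
o=env.observe();print(o['position'],o['q'].round(1))
c=env.get_calibration('wrist');im=env.get_image('wrist');cv2.imwrite('pics/w4.png',im)
C=np.array([.5163,-.073]);dx=np.array([-.96,.281]);dy=np.array([-.281,-.96])
C=np.array([.5225,-.0889])+dx*.012-dy*.0126;print('case c',C)
for z in(.01,.03):print('plug top if foot at',z,proj(c,[[.5225,-.0889,z+.06]]))
# lid: free edge, inner(s=+?)/outer
for a in(1.7,1.75,1.8,1.85,1.9,1.95,2.0):
    P=[]
    for s in(-.11,.11):
        q=C+dx*(.075-.15*np.cos(a))+dy*s;P.append([*q,.078+.15*np.sin(a)])
    print(a,np.round(P[0],3),proj(c,P).round(0).tolist(),proj(env.get_calibration('side'),P).round(0).tolist())
E
```

```text
[ 0.52225404 -0.08873023  0.30980629] [-22.5  17.7  71.2   0.   91.   -6.1]
case c [ 0.5145206 -0.073432 ]
plug top if foot at 0.01 [[327.75524712 200.03016929]]
plug top if foot at 0.03 [[327.77602464 205.42104615]]
1.7 [0.455 0.059 0.227] [[89.0, 13.0], [157.0, 412.0]] [[389.0, 160.0], [423.0, 124.0]]
1.75 [0.448 0.061 0.226] [[74.0, 13.0], [146.0, 410.0]] [[393.0, 161.0], [426.0, 125.0]]
1.8 [0.441 0.063 0.224] [[59.0, 14.0], [136.0, 409.0]] [[396.0, 163.0], [428.0, 126.0]]
1.85 [0.434 0.065 0.222] [[46.0, 15.0], [125.0, 407.0]] [[399.0, 164.0], [431.0, 127.0]]
1.9 [0.427 0.067 0.22 ] [[34.0, 16.0], [116.0, 404.0]] [[402.0, 166.0], [434.0, 129.0]]
1.95 [0.42  0.069 0.217] [[22.0, 17.0], [107.0, 401.0]] [[405.0, 167.0], [437.0, 130.0]]
2.0 [0.414 0.071 0.214] [[12.0, 18.0], [99.0, 398.0]] [[408.0, 169.0], [439.0, 132.0]]
```

View pics/w4.png

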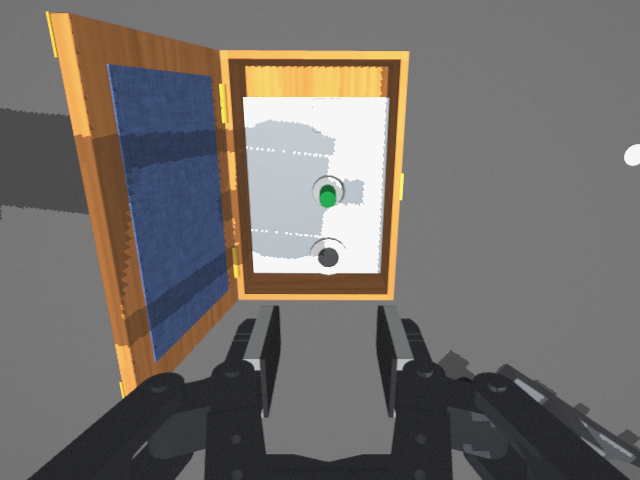

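Emit:
{"fn": "arm_command", "kwargs": {"steps": [{"delta_pos": [-16.4, 6, 0], "dr": [0, 0, -8.18]}, {"delta_pos": [-16.4, 6, 0], "dr": [0, 0, -8.18]}, {"delta_pos": [-16.4, 6, 0], "dr": [0, 0, -8.18]}, {"delta_pos": [-16.4, 6, 0], "dr": [0, 0, -8.18]}, {"delta_pos": [-16.4, 6, 0], "dr": [0, 0, -8.18]}, {"delta_pos": [-16.4, 6, 0], "dr": [0, 0, -8.18]}, {"delta_pos": [-16.4, 6, 0], "dr": [0, 0, -8.18]}, {"delta_pos": [-16.4, 6, 0], "dr": [0, 0, -8.18]}, {"delta_pos": [-16.4, 6, 0], "dr": [0, 0, -8.18]}, {"delta_pos": [-16.4, 6, 0], "dr": [0, 0, -8.18]}, {"delta_pos": [-16.4, 6, 0], "dr": [0, 0, -8.18]}, {"delta_pos": [0, 0, 0], "dr": [0, 0, 0]}, {"delta_pos": [0, 0, 0], "dr": [0, 0, 0]}, {"delta_pos": [0, 0, 0], "dr": [0, 0, 0]}], "grip": 0, "squeeze": 20}}

```text
time_s: 12.2
position: [0.3426, -0.0231, 0.3085]
tool_rot: [[-0.279, -0.96, -0.001], [-0.96, 0.279, 0.0], [-0.0, 0.001, -1.0]]
ft_force: [-0.5, 0.8, 0.9]
grip_width: -0.0001
```

```bash
python3 - <<'E'
from h import *
o=env.observe();print(o['position'],o['q'].round(1))
cv2.imwrite('pics/w5.png',np.hstack([cv2.resize(env.get_image('wrist'),(400,300)),cv2.resize(env.get_image('side')[60:300,300:620],(400,300))]))
E
```

```text
[ 0.34255631 -0.02311288  0.30850964] [-23.9  -2.3  95.6  -0.   86.8  82.3]
```

View pics/w5.png

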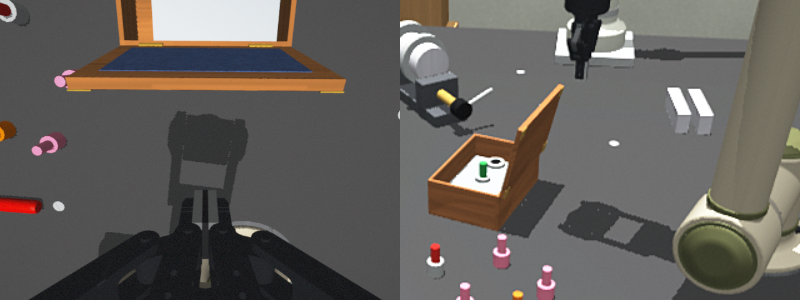

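Emit:
{"fn": "arm_command", "kwargs": {"steps": [{"delta_pos": [0, 0, -30], "dr": [0, 0, 0]}, {"delta_pos": [0, 0, -40], "dr": [0, 0, 0]}, {"delta_pos": [0, 0, -20], "dr": [0, 0, 0]}, {"delta_pos": [0, 0, 0], "dr": [0, 0, 0]}, {"delta_pos": [7.7, -2.25, 0], "dr": [0, 0, 0]}, {"delta_pos": [7.7, -2.25, 0], "dr": [0, 0, 0]}, {"delta_pos": [7.7, -2.25, 0], "dr": [0, 0, 0]}, {"delta_pos": [4.8, -1.4, 0], "dr": [0, 0, 0]}, {"delta_pos": [4.8, -1.4, 0], "dr": [0, 0, 0]}, {"delta_pos": [4.8, -1.4, 0], "dr": [0, 0, 0]}, {"delta_pos": [4.8, -1.4, 0], "dr": [0, 0, 0]}, {"delta_pos": [4.8, -1.4, 0], "dr": [0, 0, 0]}, {"delta_pos": [4.8, -1.4, 0], "dr": [0, 0, 0]}, {"delta_pos": [4.8, -1.4, 0], "dr": [0, 0, 0]}]}}

```text
time_s: 13.7
position: [0.3989, -0.0394, 0.2189]
tool_rot: [[-0.281, -0.96, -0.001], [-0.96, 0.281, 0.0], [0.0, 0.001, -1.0]]
ft_force: [-1.5, 0.5, 0.7]
grip_width: 0.0
```

Emit:
{"fn": "arm_command", "kwargs": {"steps": [{"delta_pos": [4.8, -1.4, 0], "dr": [0, 0, 0]}, {"delta_pos": [4.8, -1.4, 0], "dr": [0, 0, 0]}, {"delta_pos": [4.8, -1.4, 0], "dr": [0, 0, 0]}, {"delta_pos": [4.8, -1.4, 0], "dr": [0, 0, 0]}, {"delta_pos": [4.8, -1.4, 0], "dr": [0, 0, 0]}, {"delta_pos": [4.8, -1.4, 0], "dr": [0, 0, 0]}, {"delta_pos": [4.8, -1.4, 0], "dr": [0, 0, 0]}, {"delta_pos": [4.8, -1.4, 0], "dr": [0, 0, 0]}]}}

```text
time_s: 14.5
position: [0.4376, -0.0508, 0.2188]
tool_rot: [[-0.281, -0.96, -0.0], [-0.96, 0.281, -0.0], [0.0, 0.0, -1.0]]
ft_force: [-2.2, -0.3, 0.1]
grip_width: -0.0001
```

```bash
python3 - <<'E'
from h import *
o=env.observe();print(o['position'],o['ft_force'])
cv2.imwrite('pics/w6.png',np.hstack([cv2.resize(env.get_image('wrist'),(400,300)),cv2.resize(env.get_image('side')[60:300,300:620],(400,300))]))
E
```

```text
[ 0.43755718 -0.05075915  0.21884602] [-2.21390393 -0.32033611  0.08113571]
```

View pics/w6.png

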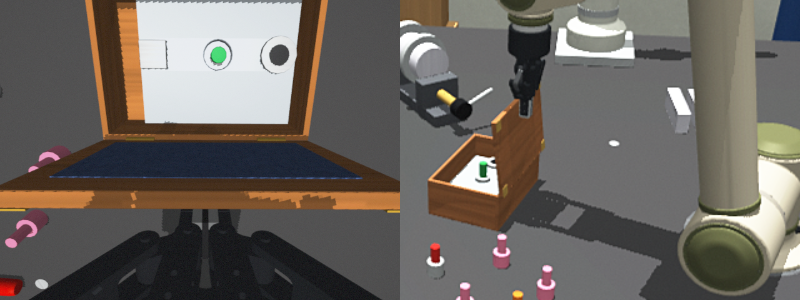

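Emit:
{"fn": "arm_command", "kwargs": {"steps": [{"delta_pos": [4.8, -1.4, 0], "dr": [0, 0, 0]}, {"delta_pos": [4.8, -1.4, 0], "dr": [0, 0, 0]}, {"delta_pos": [3.84, -1.12, 0], "dr": [0, 0, 0]}, {"delta_pos": [3.84, -1.12, 0], "dr": [0, 0, 0]}, {"delta_pos": [3.84, -1.12, 0], "dr": [0, 0, 0]}, {"delta_pos": [3.84, -1.12, 0], "dr": [0, 0, 0]}, {"delta_pos": [3.84, -1.12, 0], "dr": [0, 0, 0]}]}}

```text
time_s: 15.3
position: [0.4663, -0.0591, 0.2189]
tool_rot: [[-0.281, -0.96, 0.0], [-0.96, 0.281, -0.0], [0.0, -0.0, -1.0]]
ft_force: [-1.6, -0.3, 0.1]
grip_width: -0.0001
```

```bash
cat > lid.py <<'E'
from h import *
o=env.observe();print(o['time_s'],o['position'],o['ft_force'])
s=env.get_image('side');n=str(int(o['time_s']*100));cv2.imwrite(f'pics/s{n}.png',s)
# wooden pixels: topmost row of orange in the lid region
h=cv2.cvtColor(s,cv2.COLOR_BGR2HSV);m=cv2.inRange(h,(5,120,60),(18,255,255));m[:,:310]=0;m[:,470:]=0;m[:90]=0;m[245:]=0
n_,l,st,ce=cv2.connectedComponentsWithStats(m);i=1+st[1:,4].argmax();print('wood blob',st[i])
ys,xs=np.nonzero(l==i);print('top px',xs[ys==ys.min()].mean(),ys.min())
cs=env.get_calibration('side')
C=np.array([.5145,-.0734]);dx=np.array([-.96,.281]);dy=np.array([-.281,-.96])
for a in(1.4,1.3,1.2,1.1,1.0,.8,0.):
    P=[[*(C+dx*(.075-.15*np.cos(a)+.01*np.sin(a))+dy*k),.078+.15*np.sin(a)+.01*np.cos(a)] for k in(-.11,.11)]
    print(a,proj(cs,P).round(0).tolist())
E
python3 lid.py
```

```text
15.3 [ 0.46633746 -0.05909808  0.21892672] [-1.61488245 -0.33850103  0.13132096]
wood blob [ 322  130   91  115 5362]
top px 397.0 130
1.4 [[375.0, 157.0], [409.0, 122.0]]
1.3 [[369.0, 157.0], [404.0, 121.0]]
1.2 [[363.0, 157.0], [398.0, 122.0]]
1.1 [[357.0, 158.0], [393.0, 123.0]]
1.0 [[351.0, 160.0], [388.0, 125.0]]
0.8 [[342.0, 165.0], [379.0, 129.0]]
0.0 [[322.0, 199.0], [359.0, 162.0]]
```

Emit:
{"fn": "arm_command", "kwargs": {"steps": [{"delta_pos": [2.9, -0.85, 0], "dr": [0, 0, 0]}, {"delta_pos": [2.9, -0.85, 0], "dr": [0, 0, 0]}, {"delta_pos": [0, 0, 0], "dr": [0, 0, 0]}, {"delta_pos": [0, 0, 0], "dr": [0, 0, 0]}]}}

```text
time_s: 15.75
position: [0.4718, -0.0607, 0.2189]
tool_rot: [[-0.281, -0.96, 0.0], [-0.96, 0.281, -0.0], [0.0, -0.0, -1.0]]
ft_force: [0.6, 1.0, -0.8]
grip_width: 0.0004
```

```bash
python3 lid.py | head -3
```

```text
15.75 [ 0.47180795 -0.06073033  0.21889934] [ 0.58792438  0.99858112 -0.78468056]
wood blob [ 322  130   91  115 5423]
top px 394.0 130
```

Emit:
{"fn": "arm_command", "kwargs": {"steps": [{"delta_pos": [0, 0, 0], "dr": [0, 0, 0]}, {"delta_pos": [0, 0, 0], "dr": [0, 0, 0]}, {"delta_pos": [0, 0, 0], "dr": [0, 0, 0]}, {"delta_pos": [0, 0, 0], "dr": [0, 0, 0]}, {"delta_pos": [0, 0, 0], "dr": [0, 0, 0]}]}}

```text
time_s: 16.3
position: [0.4718, -0.0607, 0.2189]
tool_rot: [[-0.281, -0.96, -0.0], [-0.96, 0.281, 0.0], [-0.0, 0.0, -1.0]]
ft_force: [0.1, -0.1, 1.1]
grip_width: -0.0005
```

```bash
python3 lid.py | head -3
```

```text
16.3 [ 0.4717587  -0.06069728  0.2188824 ] [ 0.14649933 -0.1490475   1.09379823]
wood blob [ 322  130   91  115 5424]
top px 394.0 130
```

Static still (about 1.15–1.2 rad); nudge on a little.

Emit:
{"fn": "arm_command", "kwargs": {"steps": [{"delta_pos": [2.9, -0.85, 0], "dr": [0, 0, 0]}, {"delta_pos": [2.9, -0.85, 0], "dr": [0, 0, 0]}, {"delta_pos": [0, 0, 0], "dr": [0, 0, 0]}, {"delta_pos": [0, 0, 0], "dr": [0, 0, 0]}, {"delta_pos": [0, 0, 0], "dr": [0, 0, 0]}]}}

```text
time_s: 16.85
position: [0.4776, -0.0624, 0.2189]
tool_rot: [[-0.281, -0.96, -0.0], [-0.96, 0.281, 0.0], [-0.0, 0.0, -1.0]]
ft_force: [-1.6, 0.4, 0.6]
grip_width: 0.0003
```

```bash
python3 lid.py | head -3
```

```text
16.85 [ 0.47755767 -0.06238813  0.21886363] [-1.58508179  0.41888421  0.64399624]
wood blob [ 322  129   91  116 5484]
top px 392.0 129
```

Emit:
{"fn": "arm_command", "kwargs": {"steps": [{"delta_pos": [2.9, -0.85, 0], "dr": [0, 0, 0]}, {"delta_pos": [2.9, -0.85, 0], "dr": [0, 0, 0]}, {"delta_pos": [0, 0, 0], "dr": [0, 0, 0]}, {"delta_pos": [0, 0, 0], "dr": [0, 0, 0]}, {"delta_pos": [0, 0, 0], "dr": [0, 0, 0]}]}}

```text
time_s: 17.4
position: [0.4833, -0.0641, 0.2189]
tool_rot: [[-0.281, -0.96, -0.0], [-0.96, 0.281, 0.0], [-0.0, 0.0, -1.0]]
ft_force: [-0.4, 0.4, -0.2]
grip_width: -0.0003
```

```bash
python3 lid.py | head -3
```

```text
17.4 [ 0.48334708 -0.06407978  0.21885287] [-0.44682602  0.39767983 -0.20210544]
wood blob [ 322  131   91  114 5533]
top px 389.0 131
```

Emit:
{"fn": "arm_command", "kwargs": {"steps": [{"delta_pos": [0, 0, 0], "dr": [0, 0, 0]}, {"delta_pos": [0, 0, 0], "dr": [0, 0, 0]}, {"delta_pos": [0, 0, 0], "dr": [0, 0, 0]}, {"delta_pos": [0, 0, 0], "dr": [0, 0, 0]}]}}

```text
time_s: 17.85
position: [0.4833, -0.0641, 0.2189]
tool_rot: [[-0.281, -0.96, 0.0], [-0.96, 0.281, 0.0], [-0.0, 0.0, -1.0]]
ft_force: [-0.2, 0.1, -0.5]
grip_width: -0.0002
```

```bash
python3 lid.py | head -3
```

```text
17.85 [ 0.4833495  -0.0640814   0.21889763] [-0.20485215  0.09511094 -0.53719314]
wood blob [ 322  133   91  112 5583]
top px 390.0 133
```

Emit:
{"fn": "arm_command", "kwargs": {"steps": [{"delta_pos": [0, 0, 0], "dr": [0, 0, 0]}, {"delta_pos": [0, 0, 0], "dr": [0, 0, 0]}, {"delta_pos": [0, 0, 0], "dr": [0, 0, 0]}, {"delta_pos": [0, 0, 0], "dr": [0, 0, 0]}, {"delta_pos": [0, 0, 0], "dr": [0, 0, 0]}, {"delta_pos": [0, 0, 0], "dr": [0, 0, 0]}]}}

```text
time_s: 18.5
position: [0.4834, -0.0641, 0.2189]
tool_rot: [[-0.281, -0.96, 0.0], [-0.96, 0.281, 0.0], [-0.0, -0.0, -1.0]]
ft_force: [1.0, -0.5, 0.2]
grip_width: -0.0001
```

```bash
python3 lid.py | head -3
```

```text
18.5 [ 0.48336764 -0.06409751  0.21887804] [ 0.98182766 -0.51825217  0.20215471]
wood blob [ 322  137   90  108 5747]
top px 370.5 137
```

The lid is falling by itself; I raise the arm clear and let it shut.

Emit:
{"fn": "arm_command", "kwargs": {"steps": [{"delta_pos": [-4.8, 1.4, 10], "dr": [0, 0, 0]}, {"delta_pos": [-10, 3, 20], "dr": [0, 0, 0]}, {"delta_pos": [0, 0, 30], "dr": [0, 0, 0]}, {"delta_pos": [0, 0, 30], "dr": [0, 0, 0]}, {"delta_pos": [0, 0, 0], "dr": [0, 0, 0]}, {"delta_pos": [0, 0, 0], "dr": [0, 0, 0]}, {"delta_pos": [0, 0, 0], "dr": [0, 0, 0]}, {"delta_pos": [0, 0, 0], "dr": [0, 0, 0]}, {"delta_pos": [0, 0, 0], "dr": [0, 0, 0]}, {"delta_pos": [0, 0, 0], "dr": [0, 0, 0]}, {"delta_pos": [0, 0, 0], "dr": [0, 0, 0]}, {"delta_pos": [0, 0, 0], "dr": [0, 0, 0]}, {"delta_pos": [0, 0, 0], "dr": [0, 0, 0]}, {"delta_pos": [0, 0, 0], "dr": [0, 0, 0]}, {"delta_pos": [0, 0, 0], "dr": [0, 0, 0]}, {"delta_pos": [0, 0, 0], "dr": [0, 0, 0]}, {"delta_pos": [0, 0, 0], "dr": [0, 0, 0]}, {"delta_pos": [0, 0, 0], "dr": [0, 0, 0]}, {"delta_pos": [0, 0, 0], "dr": [0, 0, 0]}]}}

```text
time_s: 20.45
position: [0.4686, -0.0597, 0.3089]
tool_rot: [[-0.281, -0.96, 0.0], [-0.96, 0.281, 0.0], [-0.0, -0.0, -1.0]]
ft_force: [-0.3, -0.1, 0.2]
grip_width: -0.0002
```

```bash
python3 lid.py; python3 - <<'E'
import glob,os,cv2
f=max(glob.glob('pics/s[0-9]*.png'),key=os.path.getmtime)
cv2.imwrite('pics/fin.png',cv2.resize(cv2.imread(f)[60:320,220:540],None,fx=2.3,fy=2.3))
E
```

```text
20.45 [ 0.46857629 -0.05970012  0.30888265] [-0.27484393 -0.06741885  0.17156233]
wood blob [ 322  165   90   80 4892]
top px 366.5 165
1.4 [[375.0, 157.0], [409.0, 122.0]]
1.3 [[369.0, 157.0], [404.0, 121.0]]
1.2 [[363.0, 157.0], [398.0, 122.0]]
1.1 [[357.0, 158.0], [393.0, 123.0]]
1.0 [[351.0, 160.0], [388.0, 125.0]]
0.8 [[342.0, 165.0], [379.0, 129.0]]
0.0 [[322.0, 199.0], [359.0, 162.0]]
```

View pics/fin.png

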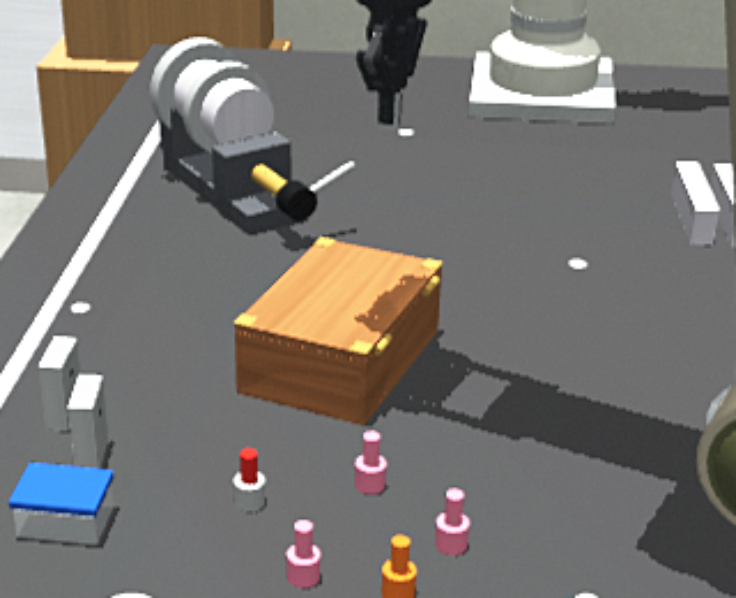

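The lid is shut flush on the case, the arm is clear of everything, and the red, pink and orange plugs, blocks and parts box are undisturbed.

```bash
python3 -c "
from rig import env
print(env.close_job())"
```

```text
the job is handed in; nothing more can be done
None
```

The green plug is in the pocket, the lid is shut, and the job was handed in at about 20.5 s of the 72 s allowed.

- **Plug:** I gripped it by the green grip and lowered it into the pocket, found about 12.6 mm toward case +y. It went in at the first try, with wrist readings no larger than about 2.4 N. I released it with its foot about 10.4 mm above the case's underside, so it was home. A wrist picture after release showed it standing in the pocket.
- **Lid:** I pushed it lightly from behind, with end-of-move wrist readings up to about 2.2 N, to roughly 1.05 rad by my estimate. It then fell shut by itself while the fingers stayed back and were raised clear.
- **Last check:** The side picture shows the lid flush on the case, with its corner within about 3 pixels of the predicted shut position. The arm was clear of everything. The red plug, the look-alikes, the blocks and the parts box looked undisturbed. The ring gauge, calculator and driver were outside that last picture; I did not move the arm near them.
- **Disagreement:** The top camera read about 4 mm lower in y than the wrist camera. I used the wrist value, and the clean insertion confirmed it. My lid angle estimates are only good to about 0.1 rad.

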